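# Shift the rolling mill's gear lever to the pinned slot

### The job

Set the gear of the small rolling mill: with the fingertips, gently push the knob of its gear lever through the slotted gate, out of the middle column, along the cross channel and fully home into the corner slot whose end is marked by the mushroom-headed pin (the other three corners have only flat plugs). Do not grip the knob or force it; leave the lever there, and leave everything else on the bench as it stands.

Things in the scene. Friction and masses are not known exactly. Their poses are not given: they have to be found in the camera images.
- mill: Rolling mill, fixed to the bench: blue gearbox 170 x 170 mm with the steel gate plate on top (its top 92 mm up); on its +y side a blue roll stand, 236 mm high, its near face 177 mm from the gate's centre; on its +x side a grey motor 98 mm high. Origin on the bench directly below the gate's centre; x runs along the slots, away from the robot (yaw within 0.35 rad), y along the cross channel.
- gate_centre (a point): Gate's centre on the plate's upper face; axes as the mill's. A cross channel 16 mm wide runs along y at x = 0; three columns of slots, 15 mm wide, at y = -26, 0, +26 mm, run along x out to -25 and +25 mm. The lever's rod (10 mm) is held by their sides and ends, and changes columns only in the cross channel. The corners between channel and slots are rounded.
- gear_lever: The gear lever: a steel rod 10 mm thick with a ball knob. Its origin is the point it tilts about, 23 mm above the mill's origin; its z runs up the rod to the knob's centre, 145 mm away. It stays where it is left; moving it takes about 2 N at the knob, more against a stop. It starts in the middle column, anywhere along it.
- knob (a point): Centre of the lever's black ball knob, 32 mm across; upright it is 168 mm above the bench. In the mill's axes it is in the cross channel at x = 0 and y about -54, 0 or +54 mm at the three columns; fully home in a corner slot at x about -43 or +43, y about -52 or +52 mm, 152 mm above the bench.
- lever_fore (a joint): The lever's tilt along the slots, rad: 0 in the cross channel, positive with the knob towards the mill's +x; about +0.29 or -0.29 fully home in a corner slot. Knob x is 145 mm x sin(value).
- lever_side (a joint): The lever's tilt along the cross channel, rad: 0 in the middle column, about +0.38 in the column on the mill's +y side, about -0.38 in the one on its -y side. Knob y is 145 mm x sin(value) x cos(lever_fore).
- gear_pin_top (a point): Centre of the top of the marking pin, a fixed brass pin 24 mm high with a mushroom head 24 mm across, standing on the gate plate just beyond the end of the wanted corner slot: at x = -48 or +48, y = -26 or +26 mm in the mill's axes, its top 116 mm above the bench. The other three such places have flat brass plugs 8 mm across and 2 mm high.
- brass_pot: Bystander, to be left alone: a small brass cup, 38 mm across and 38 mm high, standing on the mill's base plate on the robot's side of the gearbox; origin at the centre of its underside.
- steel_blank: Bystander, to be left alone: a small steel bar 18 x 55 x 12 mm lying on the mill's base plate on the robot's side of the gearbox; origin at the centre of its underside.
- spray_can: Bystander, to be left alone: a can, 52 mm across and 160 mm high, on the bench; origin at the centre of its underside.
- mandrel: Bystander, to be left alone: a tapered steel ring mandrel standing on end, foot 44 mm across, 200 mm high; origin at the centre of its underside.
- glass_bowl: Bystander, to be left alone: a glass bowl, 90 mm across and 45 mm high; origin at the centre of its underside.
- driver: Bystander, to be left alone: a screwdriver lying on the bench; origin under the middle of it.
- jar: Bystander, to be left alone: a white jar, 68 mm across and 90 mm high; origin at the centre of its underside.
- hammer: Bystander, to be left alone: a small hammer lying on the bench; origin under the middle of it.

How it is judged:
At the end, for the whole second after the job is handed in: The lever stands still in the corner slot beside the mushroom-headed pin: tilted at least 0.25 rad along the slot (full home about 0.29) and at least 0.27 rad sideways (column about 0.38), towards the pin's corner (((x of gear_pin_top in the frame of mill below 0 m and y of gear_pin_top in the frame of mill below 0 m and value of joint lever_fore below -0.25 rad and value of joint lever_side below -0.27 rad) or (x of gear_pin_top in the frame of mill below 0 m and y of gear_pin_top in the frame of mill above 0 m and value of joint lever_fore below -0.25 rad and value of joint lever_side above 0.27 rad) or (x of gear_pin_top in the frame of mill above 0 m and y of gear_pin_top in the frame of mill below 0 m and value of joint lever_fore above 0.25 rad and value of joint lever_side below -0.27 rad) or (x of gear_pin_top in the frame of mill above 0 m and y of gear_pin_top in the frame of mill above 0 m and value of joint lever_fore above 0.25 rad and value of joint lever_side above 0.27 rad)) and velocity of joint lever_fore between -0.05 and 0.05 rad/s and velocity of joint lever_side between -0.05 and 0.05 rad/s); the robot touches nothing.
It fails at once if the knob is gripped: taken between the fingers, with the grasp point within 18 mm of its centre (distance between the grasp point and knob below 0.018 m).
It fails at once if the lever or the mill is forced: more than 40 N between the fingers and them (contact force between the fingers and mill above 40 N).
It fails at once if a bystander is lifted or moved more than 20 mm (distance of any of brass_pot, steel_blank, spray_can, mandrel, glass_bowl, driver, jar, hammer from where it was at the start of the episode above 0.02 m).
It also fails if it takes over 64 s, if anything falls off the work surface, if the arm or the gripper's body presses on something with over 40 N, if the wrist force passes 120 N, or if a joint passes its speed limit or range.

### The arm

A 6-joint arm with a two-finger parallel gripper is mounted at the origin on the work surface. World frame = base frame: x ahead of the robot, y to its left, z up, the work surface at z = 0. Lengths are in m, angles in rad, forces in N, time in s.
With the tool pointing down it reaches from about 0.35 to 0.975 m from the base axis. Payload 4.9 kg.
Tool frame: the origin (TCP) lies at the very end of the fingers, on their centre line; the grasp point (between the pads) lies r.pinch_z behind it (r.pinch_z is the distance from the TCP to the grasp point, in m); z points along the fingers, y is the line along which they close (so a half turn about z gives the same grasp; the last joint's range is limited). The gripper opens to 85 mm and grips with 20 to 120 N. Pads are 22 mm wide; open, the fingers measure 114 mm over their backs; the gripper's body (76 mm by 85 mm) begins 54 mm behind the grasp point. The pads swing forward as they close: fully open they stand 13 mm farther back than shut.
Start: joints at [-1.296, 0.053, 1.613, -0, 1.476, -0.119], TCP at [0.24, -0.577, 0.231] pointing down, gripper open.
Joint ranges: [-3.01, 3.01], [-1.01, 2.22], [0.06, 2.58], [-1.02, 4.17], [0.09, 2.62], [-3.14, 3.14]. Speed limits (rad/s): [2.57, 2.57, 3.14, 3.14, 3.14, 3.14].

### API

Orientations are given as [roll, pitch, yaw] about the fixed x, y, z axes, in that order (R = Rz(yaw) Ry(pitch) Rx(roll)).
In Python, from cell import r, optics gives the robot as it stands.
- The arm moves only by the shell command python3 -m crank 'ROWS' [FORCE]. ROWS is a JSON object of lists of equal length, an entry for each row: "dp": the shift along the tool's x, y, z scaled (see below), a list of three; "twist": the turn about the tool's z scaled (see below); "grip": the opening, from 0 (shut) to 1 (fully open). A call has 1 to 20 rows; each row shifts and turns the commanded pose from where the row before left it, along the tool's axes as they then stand; what a row does not reach is not made up. The controller multiplies each number of a shift by 1 m and each number of a turn by 180 degrees. A row lasts 1/8 s, in which the tool goes at most 62.5 mm and 10.7 degrees, less where a joint would pass 70% of its speed; a pose out of reach is approached as far as the arm can. A call with a number of a shift or a turn outside -1 to 1 is refused whole. A call with a gripper value outside its range is refused whole. The fingers move at their own pace and stop on an object; FORCE is the grip in N (left out, the last holds). Time passes only in rows, so rows that do not move let the fingers close. It gives the time, the measured TCP pose, the force, the opening and the grip force at its end, in the units of the state.
- r.get_obs(): the state, without advancing time (a new reading comes with each control period).
- optics.get_image(name): name is "scene" or "side" or "wrist"; returns a dict with "pixels" (480x640x3 uint8, blue, green, red), "fx", "fy", "cx", "cy" (pixels), "pose" (4x4, takes a point from camera to world coordinates). Camera axes: x right, y down, z forward; pixel columns grow to the right and rows downward; lengths in m; the calibration is good to about 2 mm. The wrist camera is an equidistant fisheye: a pixel r from the principal point sees the ray r / f radians off the axis. A picture is of the moment at which its call begins. There is no depth.
- r.finish_job(): hands the job in; it is judged then, once.
The state is a dict: "time_s": time; "q": joint angles; "joint_vel": joint speeds; "joint_torque": joint torques, N m; "position": TCP position; "tcp_rot": TCP orientation; "force": force on the tool from outside, world axes, zero at the start; "ft_torque": the same for the moment, N m; "gripper_width": opening from 0.0 (shut) to 1.0 (fully open); "finger_force": force on a finger pad.
Only numpy, scipy, OpenCV 4.12 (cv2) and the standard library are available. Lean on these libraries where they do the work, as an engineer would, in place of code of your own. Each camera call takes 0.05 s, during which the arm holds its last target. There are 200 camera calls.

## Working session

There is one attempt and no reset: what is moved stays moved. The work goes in short steps, Python scripts to look and compute and a shell command to move; the robot and the scene stay as the last step left them, time stands still between calls to the robot, and variables do not carry over. Pictures are saved under pics/ and viewed, at most 10 in all, crops included, and the job is handed in when it is done.

```bash
mkdir -p pics; python3 - <<'E'
from cell import r, optics
import cv2, numpy as np
for n in ("scene","side"):
    d=optics.get_image(n); cv2.imwrite(f"pics/{n}0.png",d["pixels"]); print(n,d["fx"],d["fy"],d["cx"],d["cy"],np.round(d["pose"],3).tolist())
o=r.get_obs(); print(o["position"],o["tcp_rot"],o["gripper_width"],r.pinch_z)
E
```

```text
scene 455.1501870273098 455.1501870273098 325.5509066145027 239.91098494251105 [[0.73, 0.478, -0.489, 1.105], [0.683, -0.524, 0.508, -0.705], [-0.013, -0.705, -0.709, 1.094], [0.0, 0.0, 0.0, 1.0]]
side 471.54282754270787 471.54282754270787 325.6547000341809 243.0717635907561 [[-0.684, -0.53, 0.502, -0.259], [-0.729, 0.482, -0.485, 0.686], [0.015, -0.698, -0.716, 1.14], [0.0, 0.0, 0.0, 1.0]]
[ 0.23964014 -0.57660758  0.23015838] [-3.13971694e+00 -2.01137391e-04  3.93804084e-01] 0.9987833226161996 0.0187
```

View pics/scene0.png

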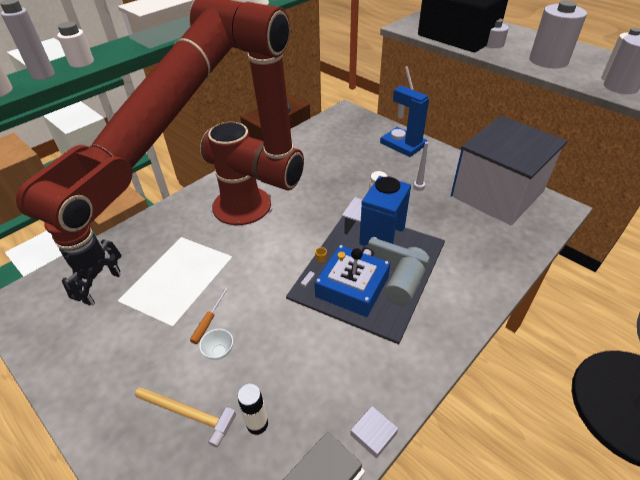

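View pics/side0.png

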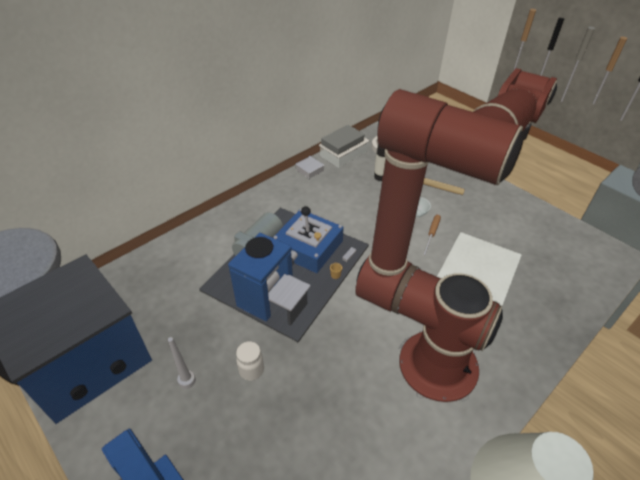

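The mill is at about (355,275) in the scene view and (308,235) in the side view, with the pin orange. I'll enlarge both.

```bash
python3 - <<'E'
import cv2, numpy as np
a=cv2.imread("pics/scene0.png")[230:320,300:400]; b=cv2.imread("pics/side0.png")[195:285,265:365]
f=lambda i:cv2.resize(i,None,fx=4,fy=4,interpolation=cv2.INTER_CUBIC)
cv2.imwrite("pics/c.png",np.hstack([f(a),f(b)]))
E
```

```text
(no output)
```

View pics/c.png

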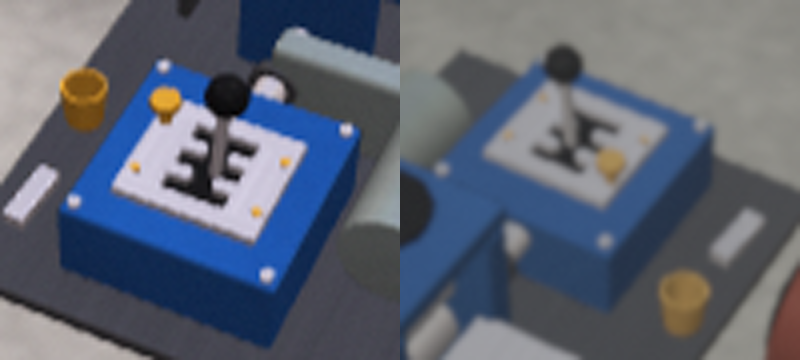

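```bash
cat > h.py <<'E'
import numpy as np
from cell import r, optics
def ray(d,u,v):
    T=np.array(d["pose"]); w=T[:3,:3]@np.array([(u-d["cx"])/d["fx"],(v-d["cy"])/d["fy"],1]); return T[:3,3],w/np.linalg.norm(w)
def plane(d,u,v,z):
    o,w=ray(d,u,v); return o+w*(z-o[2])/w[2]
def tri(*R):
    A=sum(np.eye(3)-np.outer(w,w) for o,w in R); b=sum((np.eye(3)-np.outer(w,w))@o for o,w in R); return np.linalg.solve(A,b)
E
python3 - <<'E'
from h import *
S=optics.get_image("scene"); D=optics.get_image("side")
cs=lambda p:(300+p[0]/4-.4,230+p[1]/4-.4); cd=lambda p:(265+(p[0]-400)/4-.4,195+p[1]/4-.4)
# order: plug(-,-), plug(+,+), plug(+,-), pin(-,+)
ref=np.array([[-48,-26],[48,26],[48,-26],[-48,26]])/1e3
for d,f,P in((S,cs,[(136,167),(285,161),(256,212),(166,100)]),(D,cd,[(645,142),(507,135),(543,97),(610,162)])):
    W=np.array([plane(d,*f(p),h)[:2] for p,h in zip(P,(.094,.094,.094,.114))])
    c=W.mean(0); z=((W-c)@[1,1j])@np.conj(ref@[1,1j]); yaw=np.angle(z)
    R=np.array([[np.cos(yaw),-np.sin(yaw)],[np.sin(yaw),np.cos(yaw)]])
    print(c.round(4),yaw.round(3),((W-c)-ref@R.T).round(4).tolist())
k=tri(ray(S,*cs((228,96))),ray(D,*cd((563,63)))); print("knob",k, (R.T@(k[:2]-c)))
E
```

```text
[ 0.5591 -0.0282] 0.287 [[0.0009, 0.0001], [-0.0005, 0.0003], [-0.0002, -0.0008], [-0.0002, 0.0004]]
[ 0.556  -0.0257] 0.27 [[-0.001, 0.0001], [0.0002, 0.0004], [0.0007, 0.0], [0.0001, -0.0005]]
knob [ 0.56752216 -0.02307945  0.16812593] [ 0.01179878 -0.00052508]
```

Both views agree: the gate's centre is at (0.5575,-0.027), yaw about 0.28, knob at mill x≈+10 mm, and the pin is at the (-48,+26) corner. The target is therefore fore -0.29, side +0.38. I'll shut the fingers and hover on the knob's +x side.

```bash
python3 -m crank '{"dp":[[0,0,0],[0.036,-0.0315,0],[0.036,-0.0315,0],[0.036,-0.0315,0],[0.036,-0.0315,0],[0.036,-0.0315,0],[0.036,-0.0315,0],[0.036,-0.0315,0],[0.036,-0.0315,0],[0.036,-0.0315,0],[0.036,-0.0315,0],[0.036,-0.0315,0],[0.036,-0.0315,0],[0.036,-0.0315,0],[0.036,-0.0315,0],[0,0,0],[0,0,0]],"twist":[0.036,0,0,0,0,0,0,0,0,0,0,0,0,0,0,0,0],"grip":[0,0,0,0,0,0,0,0,0,0,0,0,0,0,0,0,0]}' 
cat >> h.py <<'E'
def st():
    o=r.get_obs(); c,s=np.cos(.28),np.sin(.28); d=o["position"]-np.array([.5575,-.027,0])
    print("t",round(o["time_s"],2),"mill xy mm",np.round([1e3*(c*d[0]+s*d[1]),1e3*(c*d[1]-s*d[0]),1e3*d[2]],1),"yaw",o["tcp_rot"].round(3),"F mill",np.round([c*o["force"][0]+s*o["force"][1],c*o["force"][1]-s*o["force"][0],o["force"][2]],1))
E
cat > s.py <<'E'
from h import *; import cv2,sys
st()
if len(sys.argv)>1:
    a=optics.get_image("scene")["pixels"][200:310,310:410]; b=optics.get_image("side")["pixels"][165:275,265:365]
    f=lambda i:cv2.resize(i,None,fx=4,fy=4,interpolation=cv2.INTER_CUBIC)
    cv2.imwrite(sys.argv[1],np.hstack([f(a),f(b)]))
E
python3 s.py pics/p1.png; python3 -c "
from h import *;import cv2
cv2.imwrite('pics/w1.png',optics.get_image('wrist')['pixels'])"
```

```text
time_s: 2.33
position: [0.6016, -0.0139, 0.2309]
tcp_rot: [3.142, 0.001, 0.281]
force: [0.5, -0.4, -0.7]
gripper_width: -0.002
finger_force: 0.0
t 2.33 mill xy mm [ 46.    0.4 230.9] yaw [3.142e+00 1.000e-03 2.810e-01] F mill [ 0.4 -0.5 -0.7]
```

View pics/p1.png

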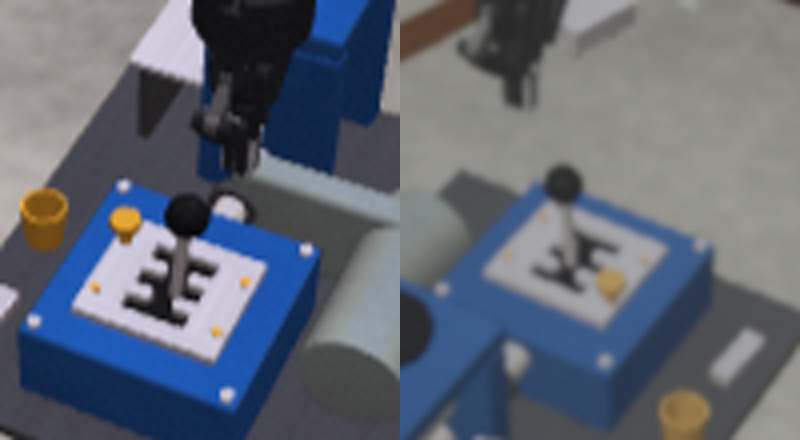

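View pics/w1.png

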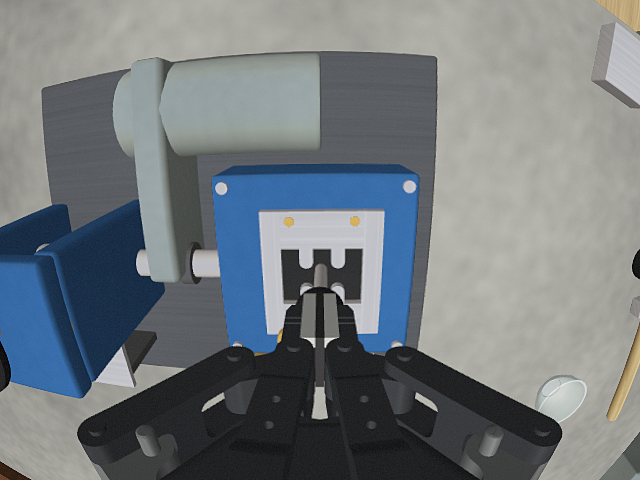

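Fingers are shut and aligned (mill at centre of wrist view, pin lower left at (280,335)), hovering beyond the knob. Lower and push −x.

```bash
python3 -m crank '{"dp":[[0.001,0,0.024],[0,0,0.024],[0,0,0.025],[0,0,0],[0,0,0]],"twist":[0,0,0,0,0],"grip":[0,0,0,0,0]}' >/dev/null; python3 s.py
python3 -m crank '{"dp":[[-0.003,0,0],[-0.003,0,0],[-0.003,0,0],[-0.003,0,0],[0,0,0]],"twist":[0,0,0,0,0],"grip":[0,0,0,0,0]}' >/dev/null; python3 s.py
python3 -m crank '{"dp":[[-0.003,0,0],[-0.003,0,0],[0,0,0],[0,0,0]],"twist":[0,0,0,0],"grip":[0,0,0,0]}' >/dev/null; python3 s.py pics/p2.png
```

```text
t 3.1 mill xy mm [ 47.6  -0.3 159.5] yaw [ 3.141e+00 -1.000e-03  2.800e-01] F mill [-0.  -0.3  0.4]
t 3.73 mill xy mm [ 35.7   0.3 158.8] yaw [ 3.141e+00 -1.000e-03  2.810e-01] F mill [1.1 0.3 0.7]
t 4.22 mill xy mm [ 29.3   0.4 158.3] yaw [3.142 0.    0.281] F mill [1.7 0.  0.9]
```

View pics/p2.png

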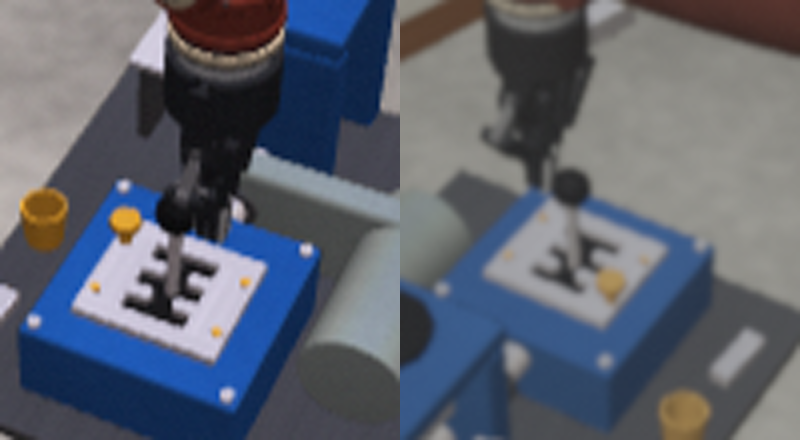

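The finger is touching the knob, which has moved to scene crop (174,210), side crop (571,187). I'll triangulate.

```bash
cat > k.py <<'E'
from h import *; import cv2
S=optics.get_image("scene"); D=optics.get_image("side")
def kn(a,b):
    k=tri(ray(S,310+a[0]/4-.4,200+a[1]/4-.4),ray(D,265+(b[0]-400)/4-.4,165+b[1]/4-.4))-[.5575,-.027,0]
    c,s=np.cos(.28),np.sin(.28); print("knob mill mm",np.round([1e3*(c*k[0]+s*k[1]),1e3*(c*k[1]-s*k[0]),1e3*k[2]],1))
E
python3 -c "
from k import *
kn((187,215),(563,183));kn((174,210),(571,187))"
```

```text
knob mill mm [ 10.1   1.3 168.6]
knob mill mm [  1.1   1.9 169. ]
```

```bash
python3 -m crank '{"dp":[[-0.001,0,0],[0,0,0],[0.012,0,0],[0,0.016,0],[0,0.016,0],[0,0.016,0],[-0.013,0,0.002],[-0.013,0,0.002],[-0.013,0,0.002],[0,0,0],[0,0,0]],"twist":[0,0,0,0,0,0,0,0,0,0,0],"grip":[0,0,0,0,0,0,0,0,0,0,0]}' >/dev/null; python3 s.py
python3 -m crank '{"dp":[[0,-0.004,0],[0,-0.004,0],[0,-0.004,0],[0,-0.004,0],[0,-0.004,0],[0,-0.004,0],[0,0,0]],"twist":[0,0,0,0,0,0,0],"grip":[0,0,0,0,0,0,0]}' >/dev/null; python3 s.py pics/p3.png
```

```text
t 5.8 mill xy mm [  1.5 -47.4 152.6] yaw [ 3.141e+00 -1.000e-03  2.810e-01] F mill [-0.5 -0.1 -0.5]
t 6.67 mill xy mm [  1.5 -23.6 152.6] yaw [ 3.141 -0.     0.281] F mill [-0.5 -2.5  0.7]
```

View pics/p3.png

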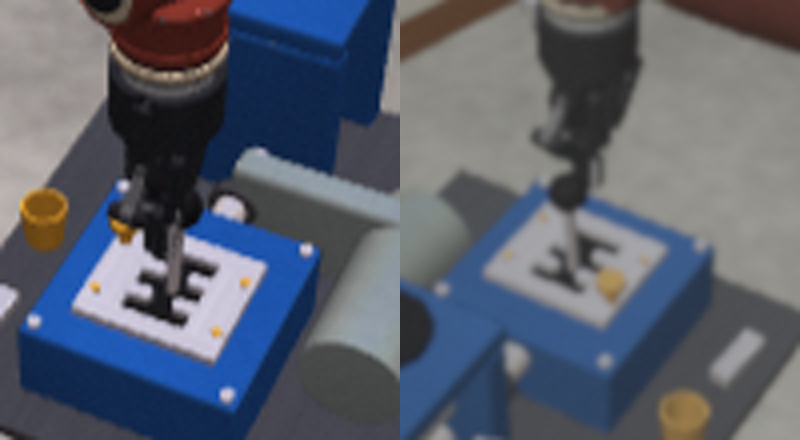

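Contact at −2.5 N on the knob's −y side (side crop (569,188)). Continue along the channel.

```bash
python3 -m crank '{"dp":[[0,-0.003,0],[0,-0.003,0],[0,-0.003,0],[0,-0.003,0],[0,-0.003,0],[0,0,0]],"twist":[0,0,0,0,0,0],"grip":[0,0,0,0,0,0]}' >/dev/null; python3 s.py
python3 -m crank '{"dp":[[0,-0.003,0],[0,-0.003,0],[0,-0.003,0],[0,-0.003,0],[0,-0.003,0],[0,0,0]],"twist":[0,0,0,0,0,0],"grip":[0,0,0,0,0,0]}' >/dev/null; python3 s.py pics/p4.png
```

```text
t 7.53 mill xy mm [  1.3  -8.2 152.2] yaw [-3.141  0.     0.281] F mill [-1.  -0.9  1.7]
t 8.28 mill xy mm [  1.2   6.7 152.2] yaw [-3.141  0.     0.281] F mill [ 0.  -1.4 -0.8]
```

View pics/p4.png

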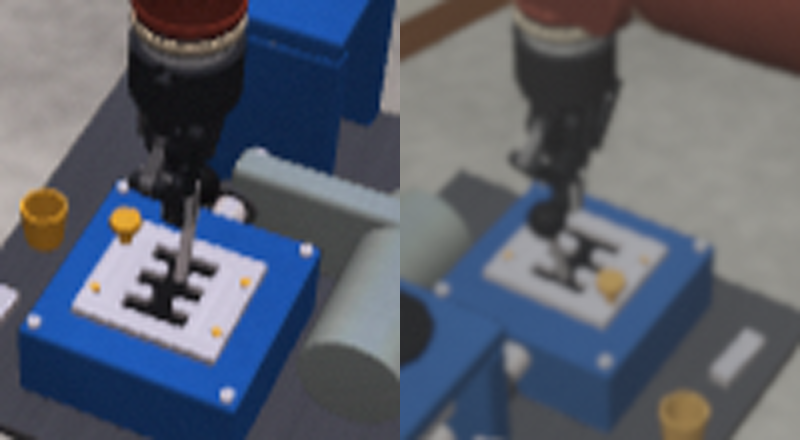

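The knob has moved along the channel, now at side crop (547,217). Continue in small steps, watching the force.

```bash
python3 -c "
from k import *
p=plane(D,265+147/4-.4,165+217/4-.4,.163)-[.5575,-.027,0];c,s=np.cos(.28),np.sin(.28);print(c*p[0]+s*p[1],c*p[1]-s*p[0])"
python3 -m crank '{"dp":[[0,-0.003,0],[0,-0.003,0],[0,-0.003,0],[0,-0.003,0],[0,0,0]],"twist":[0,0,0,0,0],"grip":[0,0,0,0,0]}' >/dev/null; python3 s.py
python3 -m crank '{"dp":[[0,-0.002,0],[0,-0.002,0],[0,0,0]],"twist":[0,0,0],"grip":[0,0,0]}' >/dev/null; python3 s.py pics/p5.png
```

```text
0.0028784152727226254 0.03507637555961465
t 9.1 mill xy mm [  1.4  18.7 152.4] yaw [-3.141 -0.     0.281] F mill [ 0.4 -1.1  0.3]
t 9.47 mill xy mm [  1.4  22.5 152.4] yaw [-3.142 -0.     0.281] F mill [-0.  -2.7 -0.1]
```

View pics/p5.png

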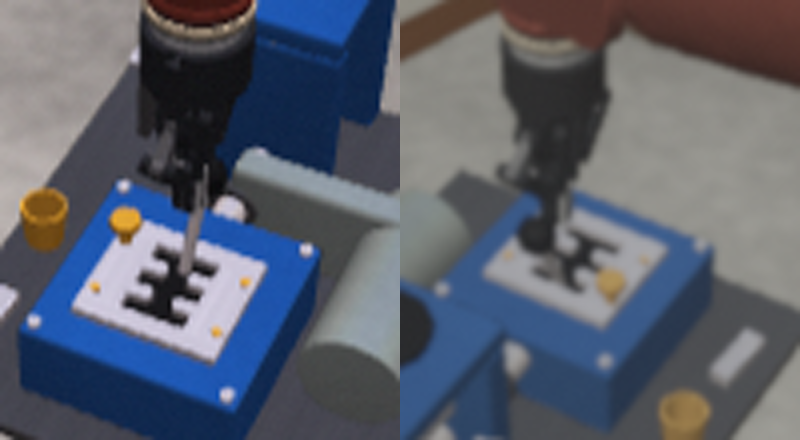

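```bash
python3 -m crank '{"dp":[[0,-0.0015,0],[0,-0.001,0],[0,0,0]],"twist":[0,0,0],"grip":[0,0,0]}' >/dev/null; python3 s.py
python3 -m crank '{"dp":[[0,0.014,0],[0.016,0,0],[0.016,0,0],[0.016,0,0],[0,-0.014,0.002],[0,-0.014,0.002],[0,-0.014,0.003],[0,0,0],[0,0,0]],"twist":[0,0,0,0,0,0,0,0,0],"grip":[0,0,0,0,0,0,0,0,0]}' >/dev/null; python3 s.py
python3 -m crank '{"dp":[[-0.005,0,0],[-0.005,0,0],[-0.005,0,0],[-0.003,0,0],[-0.003,0,0],[-0.003,0,0],[0,0,0]],"twist":[0,0,0,0,0,0,0],"grip":[0,0,0,0,0,0,0]}' >/dev/null; python3 s.py
python3 -m crank '{"dp":[[-0.003,0,0],[-0.003,0,0],[-0.003,0,0],[0,0,0]],"twist":[0,0,0,0],"grip":[0,0,0,0]}' >/dev/null; python3 s.py pics/p6.png
```

```text
t 9.95 mill xy mm [  1.3  24.9 152.3] yaw [3.142 0.    0.281] F mill [ 0.4 -1.4 -0.6]
t 11.07 mill xy mm [ 49.2  53.  145.4] yaw [ 3.141 -0.     0.281] F mill [ 0.9  0.2 -0.8]
t 11.95 mill xy mm [ 25.6  52.9 145.7] yaw [ 3.141e+00 -1.000e-03  2.810e-01] F mill [ 1.8 -0.1  0.3]
t 12.45 mill xy mm [ 16.1  52.9 145.4] yaw [3.141 0.    0.281] F mill [1.7 0.4 0.6]
```

View pics/p6.png

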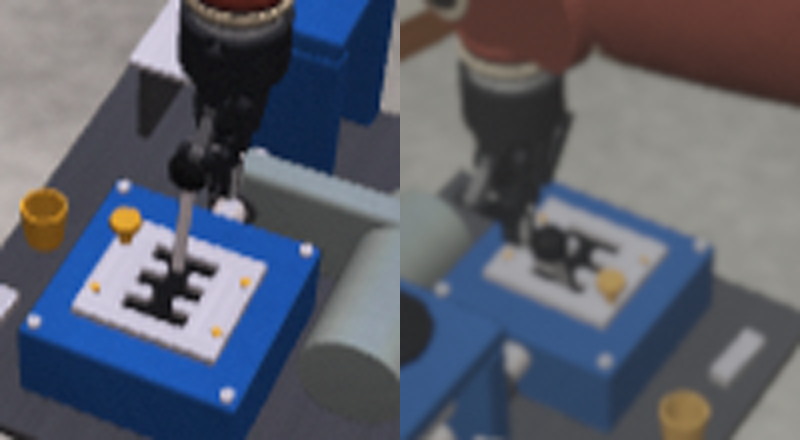

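The knob has entered the slot, now at scene crop (190,165), side crop (551,243). That used up the picture budget, so the rest goes by force and masks.

```bash
python3 -c "
from k import *
kn((190,165),(551,243))"
python3 -m crank '{"dp":[[-0.003,0,0],[-0.003,0,0],[-0.003,0,0],[-0.003,0,0],[0,0,0]],"twist":[0,0,0,0,0],"grip":[0,0,0,0,0]}' >/dev/null; python3 s.py
python3 -m crank '{"dp":[[-0.003,0,0],[-0.003,0,0],[-0.003,0,0],[-0.003,0,0],[0,0,0]],"twist":[0,0,0,0,0],"grip":[0,0,0,0,0]}' >/dev/null; python3 s.py
python3 -m crank '{"dp":[[-0.001,0,0],[-0.001,0,0],[-0.001,0,0],[0,0,0]],"twist":[0,0,0,0],"grip":[0,0,0,0]}' >/dev/null; python3 s.py
```

```text
knob mill mm [-12.2  54.9 159.4]
t 13.28 mill xy mm [  3.9  52.9 145.1] yaw [3.142 0.    0.281] F mill [ 0.6 -1.9  0.1]
t 13.9 mill xy mm [ -8.   53.  145.2] yaw [-3.141  0.     0.281] F mill [ 1.2 -1.2 -1. ]
t 14.4 mill xy mm [-10.7  52.9 145.3] yaw [-3.141 -0.     0.281] F mill [ 1.6 -0.4 -1.5]
```

```bash
for i in 1; do :; done
python3 -m crank '{"dp":[[-0.001,0,0],[-0.001,0,0],[0,0,0]],"twist":[0,0,0],"grip":[0,0,0]}' >/dev/null; python3 s.py
python3 -m crank '{"dp":[[-0.001,0,0],[-0.001,0,0],[0,0,0]],"twist":[0,0,0],"grip":[0,0,0]}' >/dev/null; python3 s.py
python3 -m crank '{"dp":[[-0.001,0,0],[0,0,0]],"twist":[0,0],"grip":[0,0]}' >/dev/null; python3 s.py
```

```text
t 14.78 mill xy mm [-12.1  52.9 145.3] yaw [ 3.141e+00 -2.000e-03  2.810e-01] F mill [ 6.1 -0.5 -3.5]
t 15.15 mill xy mm [-12.9  52.8 145.3] yaw [ 3.141 -0.006  0.281] F mill [10.3 -0.5 -6.5]
t 15.4 mill xy mm [-13.2  52.8 145.4] yaw [ 3.141 -0.008  0.281] F mill [12.6 -1.3 -9. ]
```

The force climbs to 12 N against the end stop, with the knob at about −41 mm. Back off, rise clear, and measure the knob by mask.

```bash
python3 -m crank '{"dp":[[0.005,0,0],[0.02,0,0],[0.03,0,0],[0.02,0,-0.03],[0.04,0.04,-0.05],[0.04,0.05,-0.03],[0,0.06,0],[0,0.06,0],[0,0,0],[0,0,0]],"twist":[0,0,0,0,0,0,0,0,0,0],"grip":[0,0,0,0,0,0,0,0,0,0]}' >/dev/null; python3 s.py
python3 - <<'E'
from k import *
# expected home: mill (-43,52,152)
c,s=np.cos(.28),np.sin(.28); x,y=-.043,.052; P=np.array([.5575+c*x-s*y,-.027+s*x+c*y,.152]); R=[]
for n,d in(("scene",S),("side",D)):
    T=np.array(d["pose"]); q=T[:3,:3].T@(P-T[:3,3]); u=d["fx"]*q[0]/q[2]+d["cx"]; v=d["fy"]*q[1]/q[2]+d["cy"]; rad=d["fx"]*.016/q[2]
    m=(d["pixels"].max(2)<60).astype(np.uint8); yy,xx=np.mgrid[:480,:640]; m[np.hypot(xx-u,yy-v)>12]=0
    N,L,st_,C=cv2.connectedComponentsWithStats(m); i=1+st_[1:,4].argmax()
    print(n,"expected",round(u,1),round(v,1),"rad",round(rad,1),"found",C[i].round(1),st_[i].tolist()); R.append(ray(d,*C[i]))
k=tri(*R)-[.5575,-.027,0]; print(np.round([1e3*(c*k[0]+s*k[1]),1e3*(c*k[1]-s*k[0]),1e3*k[2]],1))
E
```

```text
t 16.65 mill xy mm [ 127.4 -144.1  242.8] yaw [-3.14e+00  2.00e-03  2.80e-01] F mill [-0.2  0.  -0. ]
scene expected 346.6 240.0 rad 5.5 found [347.8 240.5] [343, 236, 11, 10, 94]
side expected 311.2 230.3 rad 5.3 found [309.7 229.9] [304, 224, 11, 12, 80]
[-38.6  52.4 151.5]
```

```bash
python3 -c "
from cell import r
print(r.finish_job())"
```

```text
the job is handed in; nothing more can be done
None
```

I pushed the gear lever home into the mushroom-pin corner (robot side, roll-stand side) until it met the end stop at about 12 N. The arm then backed clear and I handed the job in; no verdict came back. The cameras put the knob at about (-39, +52) mm in the mill's axes, a tilt of about -0.27 rad along the slot (0.25 needed).

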